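# Draw the sprung length gauge to its pointer and hold it

### The arm

A 7-joint arm with a two-finger parallel gripper is mounted at the origin on the work surface. World frame = base frame: x ahead of the robot, y to its left, z up, the work surface at z = 0. Lengths are in m, angles in rad, forces in N, time in s.
With the tool pointing down it reaches from about 0.425 to 0.8 m from the base axis. Payload 8.3 kg.
Tool frame: the origin (TCP) lies at the very end of the fingers, on their centre line; the grasp point (between the pads) lies env.grasp_offset behind it (env.grasp_offset is the distance from the TCP to the grasp point, in m); z points along the fingers, y is the line along which they close (so a half turn about z gives the same grasp; the last joint's range is limited). The gripper opens to 85 mm and grips with 20 to 120 N. Pads are 22 mm wide; open, the fingers measure 114 mm over their backs; the gripper's body (76 mm by 85 mm) begins 54 mm behind the grasp point. The pads swing forward as they close: fully open they stand 13 mm farther back than shut.
Start: joints at [-1.407, 0.383, 0.016, 1.37, -0.006, 1.388, -0.046], TCP at [0.14, 0.609, 0.231] pointing down, gripper open.
Joint ranges: [-2.95, 2.95], [-0.25, 2.06], [-1.52, 1.56], [0.18, 2.33], [-1.44, 4.58], [0.02, 2.06], [-3.01, 3.01]. Speed limits (rad/s): [2.39, 2.39, 3.01, 3.01, 3.14, 3.14, 3.14].

### API

Orientations are given as a unit quaternion [x, y, z, w].
In Python, from bench import env gives the robot as it stands. Calls block until the motion is done:
- env.movep(position, orientation): joint-space move of the TCP to a pose.
- env.move_l(position, attitude=None, speed=0.15, stop_force=None): straight line of the TCP; attitude=None keeps the orientation; speed is the mean speed in m/s. With stop_force (N) it stops when the force on the tool has changed by that much, and returns True; else False.
- env.move_j(angles): joint-space move.
- env.move_gripper(opening, squeeze=None): opening from 0.0 (shut) to 1.0 (fully open); squeeze is the grip in N (None keeps the last); returns when the fingers have stopped.
- env.wait(seconds).
- env.solve_ik(position, orientation): joint angles nearest the present ones, or None.
- env.get_image(name): name is "side" or "top" or "wrist"; returns a dict with "image" (480x640x3 uint8, red, green, blue), "depth" (480x640 float32, m along the optical axis (not along the pixel's ray), 0 where there is no reading), "intrinsics" (3x3 intrinsics, pixels), "pose" (4x4, takes a point from camera to world coordinates). Camera axes: x right, y up, looking along -z (the intrinsics and any distortion apply to the point x, -y, -z); pixel columns grow to the right and rows downward; lengths in m; the calibration is good to about 2 mm. A picture is of the moment at which its call begins.
A pose or a line that the arm cannot do raises env.MotionError and nothing moves.
- env.sign_off(): hands the job in; it is judged then, once.
Trained networks look in the newest picture that a camera, given by its name, has taken for a name from the list of things; names that differ only in an ending like _2 or _b are one class to them, and where a whole thing is asked for, a point or a joint stands for the part that bears it (a point fixed in the world has none). Each returns a list of dicts, best first, with "confidence" (0 to 1); they miss things now and then, are a little off and sometimes report something else, mostly with a low value. They report only what shows in the picture. A call takes as long as a camera call. They do not tell look-alikes from the thing itself.
- env.spot_in(query, camera): "location" ([column, row] in pixels, amid what is visible of it).
- env.mark_of(query, camera): "location" ([column, row] in pixels: a listed point, or the origin of a listed thing).
Readings, each from a call of its own:
- env.get_clock(): time.
- env.get_q(): joint angles.
- env.get_joint_velocities(): joint speeds.
- env.get_joint_efforts(): joint torques, N m.
- env.get_eef_pos(): TCP position.
- env.get_ee_rot(): TCP orientation.
- env.get_contact_force(): force on the tool from outside, world axes, zero at the start.
- env.get_moment(): the same for the moment, N m.
- env.get_grip_width(): opening from 0.0 (shut) to 1.0 (fully open).
- env.get_finger_force(): force on a finger pad.
Only numpy, scipy, OpenCV 4.12 (cv2) and the standard library are available. Lean on these libraries where they do the work, as an engineer would, in place of code of your own. Each camera call takes 0.05 s, during which the arm holds its last target. There are 200 camera calls.

### The job

The steel cup stands in the way of the sprung length gauge's rod: stand it upright in the middle of the round cork coaster and let go of it. Then grip the black block at the end of the rod, draw the rod out against its spring until the disc on the rod is opposite the pointer, and finish while still holding it there, at rest. Leave the other things on the bench where they are.

Things in the scene. Friction and masses are not known exactly. Their poses are not given: they have to be found in the camera images.
- gauge: sprung length gauge screwed to the bench: level steel tube (radius 10.5 mm, axis 60 mm up) on a grey base 60 mm wide, clamps 78 mm high. Origin on the bench under the tube's open mouth (brass collar); x = the way the rod is drawn, z up. Tube and base lie from x = -266 to 0; beside the rod's path a rail 12 mm high at y = 31 to 49, x = -25 to 145.
- rod: steel rod (radius 6 mm) with disc and grip block, telescoping out of the tube along the gauge's x; axes as the gauge's, same origin when fully in, where it starts. A spring draws it back: about 3.5 N when fully in and 0.7 N more per 10 mm drawn (10 to 12.5 N at the pointer); it springs back if let go. Travel 160 mm.
- rod_disc (a point): centre of the steel disc on the rod: radius 16 mm, 10 mm thick along the rod's axis, 60 mm above the bench. When fully in it is 20 mm from the tube's mouth.
- rod_grip (a point): place to grip on the black block at the end of the rod, 78 mm above the bench on the block's centre line, 70 mm beyond the disc's centre. The block is 24 mm long along the rod (x), 20 mm wide (y), and stands from 40 to 100 mm above the bench, clear on all sides once the cup is gone.
- mark: thin dark steel pointer, 4 mm thick along the gauge's x, clamped on the rail, set elsewhere each time (95 to 125 mm beyond where the disc starts), fixed. Origin on the bench under the rod's axis, in the pointer's plane; axes as the gauge's. Its tip is 22 mm from the rod's axis on the +y side, 60 mm up; top 63 mm. At length the disc's centre has the same x as this origin.
- cup_mid (a point): centre, half-way up (30 mm), of the plain steel cup: 60 mm high, 50 mm across the mouth, 47 mm across the foot, wall 3 mm, about 110 g. It starts mouth up on the bench in front of the rod's end block, 100 to 125 mm from the block's centre; z axis along the cup, up to the mouth.
- cork: round cork coaster fixed on the bench, 84 mm across, 6 mm thick; origin at the centre of its underside. Do not take for it the square steel block.
- bench_block: square steel bench block, 70 by 70 by 18 mm, fixed; origin at the centre of its underside. It and the coaster may have each other's places.
- jar_mid (a point): centre of a small amber glass jar, radius 25 mm, 50 mm high, standing; leave alone.
- wheel_center (a point): centre of a black rubber polishing wheel lying flat, radius 24 mm, 10 mm thick; leave alone.
- band: plain steel finger ring lying flat, 25 mm across, 7 mm high, origin at the underside; leave alone.
- mandrel: upright steel ring mandrel, a slim cone 120 mm high on a foot of radius 35 mm, origin at the underside; leave alone.
Mind the look-alikes: they are no part of the job. Leave any yellow look-alike of the part that bears cup_mid alone.

How it is judged:
On the way, in this order (a step that is already met when the one before it is completed fails the run):
1. the cup stands upright on the cork coaster, let go (horizontal distance between cup_mid and cork below 0.015 m and angle between cup_mid's own z axis and vertical below 0.15 rad and z of cup_mid in the frame of cork between 0.031 and 0.04 m and contact force between the fingers and cup below 0.1 N and linear speed of cup below 0.03 m/s), for 0.3 s.
2. the rod is drawn until its disc is opposite the pointer, held by the fingers (x of rod_disc in the frame of mark between -0.005 and 0.005 m and contact force between the fingers and rod above 3 N and contact force between cup and rod below 0.2 N and linear speed of rod below 0.02 m/s), for 0.3 s.
At the end, for the whole second after the job is handed in: The fingers still hold the rod (more than 3 N between them), at rest, with the disc's centre within 5 mm of the pointer along the rod, nothing of the cup against the rod; the cup stands upright (within 0.15 rad) on the cork coaster, untouched, its centre within 15 mm of the coaster's centre (all of step 1 and all of step 2); the arm keeps its last pose, push and grip.
It fails at once if another thing on the bench was pushed more than 30 mm away (distance of any of jar_mid, wheel_center, band, mandrel from where it was at the start of the episode above 0.03 m).
It fails at once if the cup was tipped over (angle between cup_mid's own z axis and vertical above 0.8 rad).
It also fails if it takes over 51 s, if anything falls off the work surface, if the arm or the gripper's body presses on something with over 40 N, if the wrist force passes 120 N, or if a joint passes its speed limit or range.

## Working session

There is one attempt and no reset: what is moved stays moved. The work goes in short steps, each a Python script; the robot and the scene stay as the last script left them, time stands still between calls to the robot, and variables do not carry over. Pictures are saved under pics/ and viewed, at most 10 in all, crops included, and the job is handed in when it is done.

```bash
ls; mkdir -p pics
cat > h.py <<'E'
import numpy as np, cv2
from bench import env
def ray(im,px):
    K=np.array(im["intrinsics"]);T=np.array(im["pose"])
    d=np.array([(px[0]-K[0,2])/K[0,0],-(px[1]-K[1,2])/K[1,1],-1.0])
    return T[:3,3],T[:3,:3]@d
def at_z(im,px,z):
    o,d=ray(im,px); return o+d*(z-o[2])/d[2]
def cloud(im):
    K=np.array(im["intrinsics"]);T=np.array(im["pose"]);D=im["depth"]
    v,u=np.mgrid[:480,:640]
    P=np.stack([(u-K[0,2])/K[0,0]*D,-(v-K[1,2])/K[1,1]*D,-D],-1)
    return P@T[:3,:3].T+T[:3,3]
def save(n,img): cv2.imwrite("pics/"+n+".png",cv2.cvtColor(np.ascontiguousarray(img),cv2.COLOR_RGB2BGR))
E
python3 - <<'E'
from h import *
Z=dict(gauge=0,rod_disc=.06,rod_grip=.078,mark=0,cup_mid=.03,cork=0,bench_block=0,jar_mid=.025,wheel_center=.005,band=0,mandrel=0)
for c in ("top","side"):
    im=env.get_image(c); save(c,im["image"]); np.save("pics/"+c+".npy",im,allow_pickle=True)
    print(c,np.array(im["pose"]).round(3).tolist())
    for n,z in Z.items():
        print(n,[(round(r["confidence"],2),np.round(r["location"]).tolist(),at_z(im,r["location"],z).round(3).tolist()) for r in env.mark_of(n,c)[:3]])
print(env.get_clock(),env.grasp_offset,env.get_ee_rot())
E
```

```text
pics
top [[0.027, 0.993, -0.112, 0.397], [-0.999, 0.025, -0.025, -0.124], [-0.022, 0.112, 0.993, 1.286], [0.0, 0.0, 0.0, 1.0]]
gauge [(0.67, [184.0, 238.0], [0.524, 0.199, 0.0])]
rod_disc [(0.85, [188.0, 237.0], [0.522, 0.175, 0.06])]
rod_grip [(0.75, [216.0, 236.0], [0.523, 0.115, 0.078])]
mark [(0.33, [192.0, 169.0], [0.674, 0.188, 0.0])]
cup_mid [(0.81, [280.0, 242.0], [0.518, -0.009, 0.03]), (0.77, [326.0, 226.0], [0.555, -0.102, 0.03]), (0.61, [291.0, 290.0], [0.421, -0.035, 0.03])]
cork [(0.43, [337.0, 287.0], [0.43, -0.13, 0.0])]
bench_block [(0.64, [372.0, 195.0], [0.627, -0.199, 0.0]), (0.3, [340.0, 288.0], [0.428, -0.136, 0.0])]
jar_mid [(0.84, [194.0, 170.0], [0.667, 0.178, 0.025])]
wheel_center [(0.85, [338.0, 289.0], [0.426, -0.131, 0.005])]
band [(0.63, [433.0, 223.0], [0.569, -0.328, 0.0])]
mandrel [(0.74, [486.0, 240.0], [0.537, -0.439, 0.0])]
side [[-0.965, 0.199, -0.169, 0.402], [-0.261, -0.695, 0.67, 0.442], [0.016, 0.691, 0.722, 0.68], [0.0, 0.0, 0.0, 1.0]]
gauge [(0.65, [275.0, 425.0], [0.522, 0.196, 0.0])]
rod_disc [(0.79, [276.0, 395.0], [0.523, 0.178, 0.06])]

[... 206 characters left out ...]
 0.03]), (0.85, [316.0, 304.0], [0.517, -0.005, 0.03])]
cork [(0.82, [367.0, 217.0], [0.476, -0.272, 0.0]), (0.42, [317.0, 304.0], [0.52, -0.026, 0.0])]
bench_block [(0.58, [285.0, 226.0], [0.634, -0.197, 0.0])]
jar_mid [(0.85, [186.0, 381.0], [0.667, 0.178, 0.025]), (0.3, [356.0, 168.0], [0.53, -0.396, 0.025])]
wheel_center [(0.92, [382.0, 265.0], [0.423, -0.145, 0.005]), (0.73, [336.0, 190.0], [0.561, -0.333, 0.005]), (0.29, [317.0, 305.0], [0.519, -0.022, 0.005])]
band [(0.55, [333.0, 190.0], [0.567, -0.335, 0.0]), (0.55, [295.0, 349.0], [0.532, 0.069, 0.0])]
mandrel [(0.56, [360.0, 166.0], [0.527, -0.437, 0.0])]
1.2 0.0187 [ 1.13116099e-01  9.93581777e-01 -2.05223439e-05 -1.72697949e-05]
```

View pics/top.png

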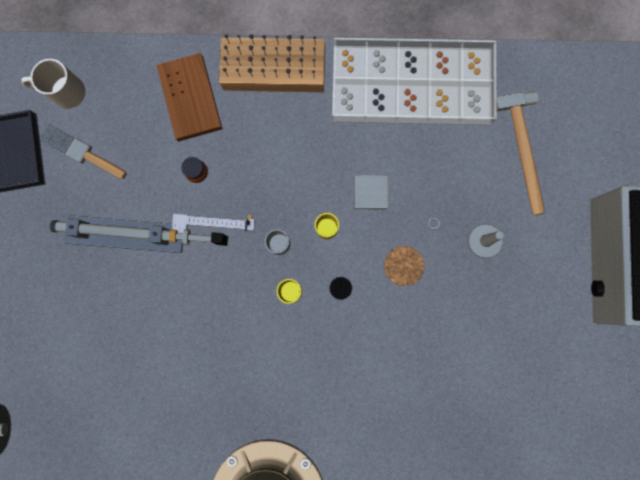

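View pics/side.png

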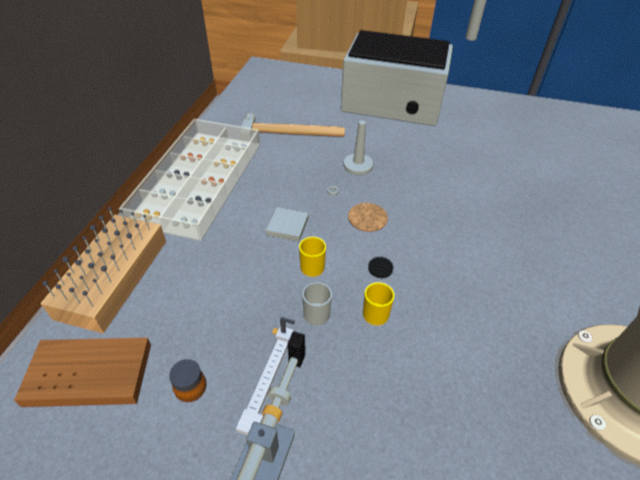

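The top view shows the steel cup at (278,242), the yellow look-alikes at (327,226) and (289,291), the cork at (404,266) and the grip block at (219,239). In the side view the dark pointer is near (286,325), beside the block at the rail's end. I'll refine these positions with depth.

Run:
```python
from h import *
ims={c:np.load(f"pics/{c}.npy",allow_pickle=True).item() for c in("top","side")}
for c,im in ims.items():
    P=cloud(im); I=im["image"].astype(int)
    X,Y,Zz=P[...,0],P[...,1],P[...,2]
    ok=im["depth"]>0
    print(c,"bench z",np.median(Zz[ok&(abs(X-.5)<.02)&(abs(Y+.2)<.02)]).round(4))
    m=ok&(Zz>.05)&(Zz<.07)&(np.hypot(X-.517,Y+.007)<.045)
    q=P[m]; (cx,cy),r=cv2.minEnclosingCircle(q[:,:2].astype(np.float32)); print(" cup rim",m.sum(),cx,cy,r)
    m=ok&(np.hypot(X-.475,Y+.27)<.07)&(I[...,0]-I[...,2]>30)&(Zz<.02)
    q=P[m]; (cx,cy),r=cv2.minEnclosingCircle(q[:,:2].astype(np.float32)); print(" cork",m.sum(),cx,cy,r,np.median(q,0))
    m=ok&(Zz>.09)&(Zz<.11)&(abs(X-.523)<.03)&(abs(Y-.113)<.03)
    q=P[m]; print(" block top",m.sum(),q.mean(0),np.ptp(q,0))
    m=ok&(Zz>.045)&(Zz<.075)&(X>.537)&(X<.59)&(Y>.0)&(Y<.17)
    q=P[m]; print(" pointer",m.sum(),q.round(3)[:40].tolist())
    m=ok&(Zz>.062)&(Zz<.08)&(abs(X-.523)<.03)&(Y>.22)&(Y<.44)
    q=P[m]; 
    if len(q)>5: print(" tube",len(q),cv2.fitLine(q[:,:2].astype(np.float32),cv2.DIST_HUBER,0,.01,.01).ravel())
t=cv2.resize(ims["top"]["image"][190:265,160:260],None,fx=4,fy=4,interpolation=cv2.INTER_CUBIC)
s=cv2.resize(ims["side"]["image"][300:450,230:330],None,fx=4,fy=4,interpolation=cv2.INTER_CUBIC)
o=np.zeros((600,800,3),np.uint8); o[:300,:400]=t; o[:600,400:]=s; save("crop",o)
```

```text
top bench z -0.001
 cup rim 123 0.5177912712097168 -0.004666576161980629 0.025057276710867882
 cork 1225 0.4785500168800354 -0.26763832569122314 0.041801244020462036 [ 0.47798683 -0.26759691  0.0049264 ]
 block top 130 [0.5179965  0.10848539 0.09879443] [0.02011761 0.02469529 0.01253137]
 pointer 44 [[0.561, 0.059, 0.058], [0.56, 0.056, 0.063], [0.558, 0.058, 0.065], [0.559, 0.056, 0.061], [0.56, 0.056, 0.047], [0.556, 0.058, 0.066], [0.557, 0.057, 0.059], [0.557, 0.055, 0.055], [0.555, 0.06, 0.06], [0.554, 0.058, 0.064], [0.554, 0.056, 0.063], [0.556, 0.056, 0.049], [0.552, 0.06, 0.063], [0.552, 0.058, 0.061], [0.552, 0.056, 0.063], [0.554, 0.056, 0.048], [0.55, 0.059, 0.066], [0.55, 0.058, 0.061], [0.551, 0.057, 0.056], [0.548, 0.06, 0.063], [0.548, 0.058, 0.064], [0.549, 0.057, 0.055], [0.547, 0.06, 0.058], [0.546, 0.058, 0.06], [0.547, 0.057, 0.052], [0.544, 0.06, 0.061], [0.544, 0.057, 0.063], [0.542, 0.059, 0.064], [0.542, 0.057, 0.063], [0.54, 0.06, 0.061], [0.54, 0.058, 0.061], [0.541, 0.001, 0.061], [0.538, 0.06, 0.058], [0.538, 0.058, 0.059], [0.54, 0.007, 0.058], [0.54, 0.
[... 725 characters left out ...]
.059], [0.555, 0.056, 0.062], [0.553, 0.057, 0.064], [0.552, 0.056, 0.062], [0.551, 0.056, 0.063], [0.549, 0.056, 0.064], [0.548, 0.055, 0.063], [0.546, 0.055, 0.064], [0.559, 0.056, 0.057], [0.557, 0.058, 0.06], [0.555, 0.058, 0.061], [0.553, 0.057, 0.061], [0.551, 0.058, 0.063], [0.55, 0.058, 0.063], [0.548, 0.057, 0.063], [0.547, 0.056, 0.062], [0.546, 0.056, 0.062], [0.544, 0.056, 0.062], [0.542, 0.056, 0.063], [0.541, 0.054, 0.062], [0.54, 0.054, 0.061], [0.559, 0.056, 0.054], [0.557, 0.057, 0.057], [0.555, 0.057, 0.057], [0.553, 0.059, 0.06], [0.551, 0.058, 0.06], [0.55, 0.058, 0.06], [0.548, 0.058, 0.061], [0.547, 0.058, 0.062]]
 tube 1191 [0.08627852 0.9962711  0.52368885 0.26290995]
```

View pics/crop.png

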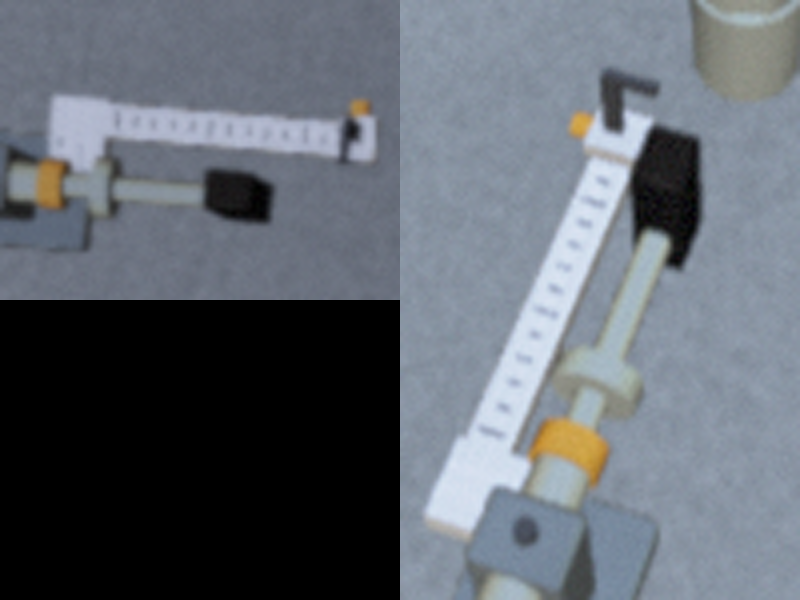

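The crop shows the pointer at the far end of the rail (left panel about (350,140)), at world y ≈ 0.057. That needs about 120 mm of draw. I'll move the cup first.

Run:
```python
from h import *
q=[.03,.99955,0,0]
c=[.5167,-.0055]; k=[.477,-.2675]; z=.021
env.movep([*c,.16],q)
env.move_l([*c,z],speed=.12)
env.move_gripper(0.0,30)
print(env.get_grip_width(),env.get_finger_force(),env.get_eef_pos(),env.get_clock())
if env.get_grip_width()>.3:
    env.move_l([*c,z+.12],speed=.15)
    print(env.get_grip_width(),env.get_contact_force())
    env.move_l([*k,z+.12],speed=.15)
    env.move_l([*k,z+.02],speed=.12)
    print(env.move_l([*k,z+.004],speed=.02,stop_force=4),env.get_eef_pos())
    env.move_gripper(1.0); env.wait(.3)
    env.move_l([*k,.19],speed=.15)
im=env.get_image("side"); save("placed",im["image"]); P=cloud(im)
m=(im["depth"]>0)&(P[...,2]>.057)&(P[...,2]<.08)&(np.hypot(P[...,0]-k[0],P[...,1]-k[1])<.05)
print(cv2.minEnclosingCircle(P[m][:,:2].astype(np.float32)),np.median(P[m],0),env.get_clock())
```

```text
0.5810015248333359 30.452297675437876 [ 0.51714494 -0.00527216  0.02157235] 5.5
0.5761871934499543 [-0.91051348 -0.88197168 -1.23125564]
True [ 0.47694262 -0.26733066  0.02759262]
((0.47571516036987305, -0.2681005597114563), 0.026171773672103882) [ 0.47585259 -0.26658783  0.06332224] 12.0333
```

View pics/placed.png

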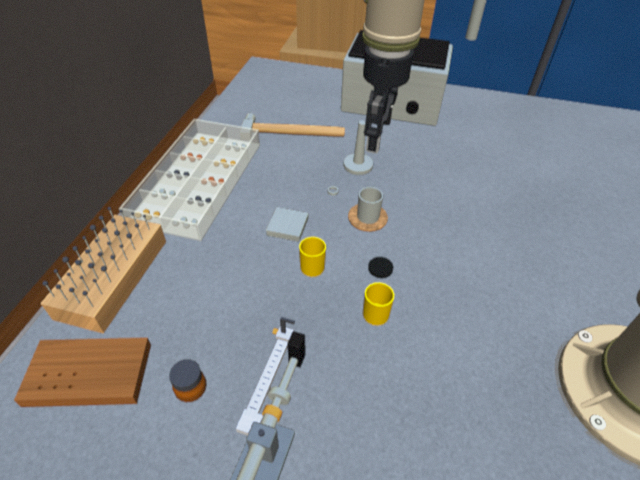

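The cup stands upright in the middle of the cork, at about (369,207), and the rod's end is clear. Next I grip the block and draw it most of the way, then measure disc against pointer.

Run:
```python
from h import *
q=[.03,.99955,0,0]; b=np.array([.517,.109]); d=np.array([-.06,-.998]); z=.071
env.movep([*b,.2],q)
env.move_gripper(.65)
env.move_l([*b,z+.04],speed=.12)
print("touch",env.move_l([*b,z],speed=.05,stop_force=6))
env.move_gripper(0.0,60)
print(env.get_grip_width(),env.get_finger_force(),env.get_eef_pos(),env.get_contact_force(),env.get_clock())
if env.get_grip_width()>.15:
    p=env.get_eef_pos()[:2]
    env.move_l([*(p+d*.112),z],speed=.06); env.wait(.3)
    print(env.get_grip_width(),env.get_finger_force(),env.get_eef_pos(),env.get_contact_force(),env.get_clock())
o=np.zeros((600,800,3),np.uint8)
for c,(r,cc),x in(("top",(195,205),0),("side",(270,250),400)):
    im=env.get_image(c); np.save("pics/"+c+"2.npy",im,allow_pickle=True)
    o[:600,x:x+400]=cv2.resize(im["image"][r-25 if c=="top" else r:,:][:150,cc-20:cc+80],None,fx=4,fy=4,interpolation=cv2.INTER_CUBIC)
    print(c,[(r["confidence"],r["location"],at_z(im,r["location"],.06).round(4)) for r in env.mark_of("rod_disc",c)])
save("drawn",o)
```

```text
touch False
0.2733844619392862 58.77070069313049 [0.51720247 0.10908685 0.07142196] [-1.19496703  0.02043022  5.20716816] 16.0833
0.2739379174181195 59.08516824245453 [0.51113006 0.00081968 0.07136161] [-0.299892   10.3447361   5.89278755] 18.4
top []
side [(0.69, [303.8, 331.3], array([0.5158, 0.0693, 0.06  ])), (0.26, [370.5, 204.7], array([ 0.4706, -0.2442,  0.06  ]))]
```

View pics/drawn.png

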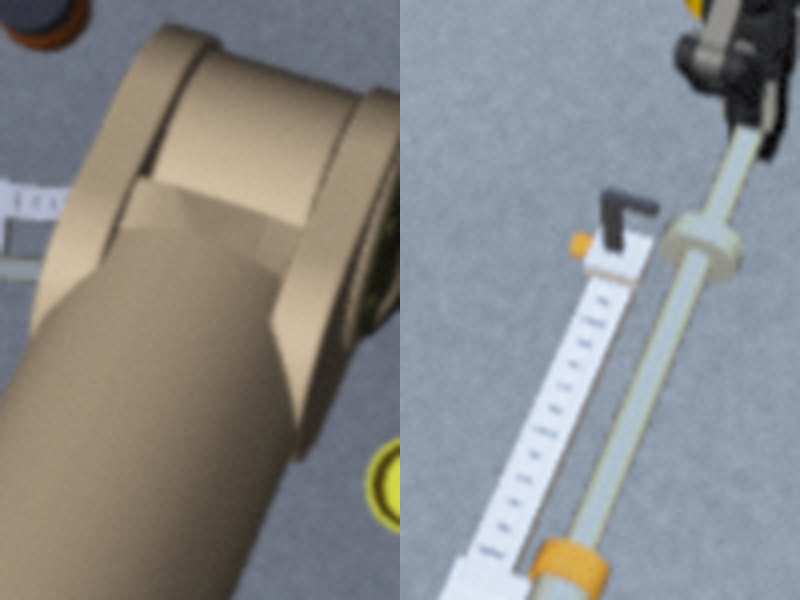

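The disc is a little short of the pointer: in the side crop it sits at about (702,247), with the pointer arm at (630,205). I'll measure the rest with depth.

Run:
```python
from h import *
d=np.array([-.06,-.998]); n=np.array([.998,-.06]); ax=np.array([.517,.109])
for f in("top","side","side2"):
    im=np.load(f"pics/{f}.npy",allow_pickle=True).item(); P=cloud(im); I=im["image"].astype(int)
    s=(P[...,:2]-ax)@d; t=(P[...,:2]-ax)@n; z=P[...,2]; g=im["depth"]>0
    r=np.hypot(t,z-.06)
    pm=g&(t>.019)&(t<.045)&(z>.045)&(z<.075)&(s>.02)&(s<.08)&(I.sum(-1)<270)
    print(f,"pointer",pm.sum(),"s",np.percentile(s[pm],[5,25,50,75,95]).round(4),"z",np.median(z[pm]).round(4))
    c0=-.07 if f!="side2" else .038
    dm=g&(r>.010)&(r<.022)&(abs(s-c0)<.02)&(z>.05)&(I.sum(-1)>330)
    print("  disc",dm.sum(),"s",np.percentile(s[dm],[5,25,50,75,95]).round(4)," rim:",np.percentile(s[dm&(r>.0145)&(z>.068)],[2,10,50,90,98]).round(4))
    bm=g&(z>.094)&(z<.104)&(abs(s)<.02)&(abs(t)<.015)
    if f!="side2": print("  block top s",np.percentile(s[bm],[3,50,97]).round(4),"t",np.median(t[bm]).round(4))
    for ss in (-.03,-.2):
        m=g&(abs(s-ss)<.015)&(abs(t)<.014)&(z>.06)&(z<.075); print("  axis t",ss,np.median(t[m]).round(4),m.sum())
```

```text
top pointer 21 s [0.0478 0.0489 0.0498 0.0502 0.051 ] z 0.061
  disc 62 s [-0.0748 -0.0726 -0.0709 -0.068  -0.0664]  rim: [-0.0741 -0.0726 -0.0694 -0.0668 -0.0661]
  block top s [-0.0109  0.0009  0.0118] t 0.0009
  axis t -0.03 0.0006 66
  axis t -0.2 0.0001 148
side pointer 56 s [0.0484 0.049  0.0494 0.0497 0.051 ] z 0.0592
  disc 248 s [-0.0892 -0.0727 -0.0706 -0.0669 -0.0637]  rim: [-0.0729 -0.0721 -0.0679 -0.064  -0.0632]
  block top s [-0.01    0.0005  0.0123] t -0.0012
  axis t -0.03 -0.0016 159
  axis t -0.2 0.0047 5
side2 pointer 51 s [0.0482 0.0488 0.0492 0.0496 0.0506] z 0.0577
  disc 186 s [0.0348 0.0358 0.0373 0.0416 0.0447]  rim: [0.0346 0.0358 0.0392 0.0437 0.045 ]
  axis t -0.03 -0.0018 155
  axis t -0.2 0.004 6
```

Run:
```python
from h import *
d=np.array([-.06,-.998]); n=np.array([.998,-.06]); ax=np.array([.517,.109])
p0=np.array([.5172,.10909]); cmd=.112; goal=.1185
for i in range(3):
    cur=(np.array(env.get_eef_pos()[:2])-p0)@d; print(cmd,cur)
    if abs(goal-cur)<.0007: break
    cmd+=goal-cur; env.move_l([*(p0+d*cmd),.071],speed=.02); env.wait(.5)
env.wait(.5)
im=env.get_image("side"); P=cloud(im); I=im["image"].astype(int); o=cv2.resize(im["image"][270:420,250:350],None,fx=4,fy=4,interpolation=cv2.INTER_CUBIC); save("final",o)
s=(P[...,:2]-ax)@d; t=(P[...,:2]-ax)@n; z=P[...,2]; g=im["depth"]>0; r=np.hypot(t,z-.06)
pm=g&(t>.019)&(t<.045)&(z>.045)&(z<.075)&(s>.02)&(s<.08)&(I.sum(-1)<270)
dm=g&(r>.0145)&(r<.022)&(abs(s-.0495)<.02)&(z>.068)&(I.sum(-1)>330)
print(np.percentile(s[pm],[5,50,95]),np.percentile(s[dm],[2,10,50,90,98]))
print(env.get_eef_pos(),env.get_contact_force(),env.get_finger_force(),env.get_grip_width(),np.abs(env.get_joint_velocities()).max(),env.get_clock())
```

```text
0.112 0.10836730735519873
0.12213269264480127 0.11829054865694882
[0.04824579 0.04910366 0.05021551] [0.04460531 0.04595383 0.05022895 0.05403187 0.05475359]
[ 0.51056255 -0.00906647  0.07135543] [-1.10342089 11.14175993  5.91513137] 59.12670850753784 0.26874999104258995 0.001023192485852238 20.3083
```

View pics/final.png

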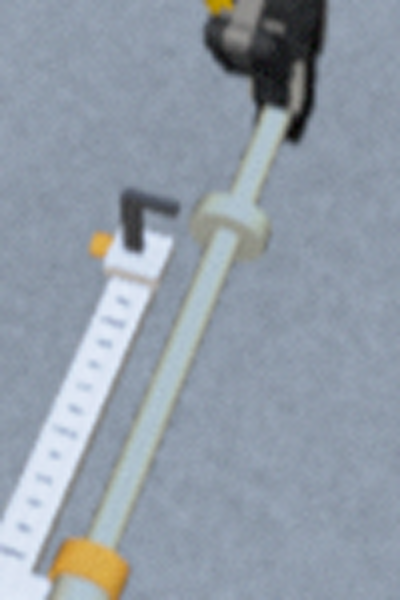

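The pointer arm's line, extended from (178,210), meets the disc's centre at about (232,227). The depth readings agree to within 1 mm, and the arm is at rest with the block held.

```bash
python3 -c "
from bench import env
print(env.sign_off())"
```

```text
the job is handed in; nothing more can be done
None
```

The job is handed in; no verdict came back. The cup was last seen upright and released mid-cork, and the rod is held at rest with its disc about 1 mm or less from the pointer by depth reading.

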